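# Set the iris of the jet inspection light and switch it on

## Robot

A 6-joint arm with a two-finger parallel gripper is mounted at the origin on the work surface. World frame = base frame: x ahead of the robot, y to its left, z up, the work surface at z = 0. Lengths are in m, angles in rad, forces in N, time in s.
With the tool pointing down it reaches from about 0.425 to 0.95 m from the base axis. Payload 3.5 kg.
Tool frame: the origin (TCP) lies on the centre line of the jaws, within the pads' length; the fingertips stand 14 mm ahead of it and the grasp point (between the pads) lies 5 mm behind it (tips_ahead is the distance from the TCP to the fingertips, in m); y points along the fingers, z is the direction in which the jaws open and shut, and the axes are right-handed (so a half turn about y gives the same grasp; the last joint's range is limited). The gripper opens to 85 mm and grips with 20 to 120 N. Pads are 22 mm wide; open, the fingers measure 114 mm over their backs; the gripper's body (76 mm by 85 mm) begins 54 mm behind the grasp point. The pads swing forward as they close: fully open they stand 13 mm farther back than shut.
Start: joints at [1.07, 0.286, 1.577, -0, 1.279, -0.15], TCP at [0.232, 0.634, 0.245] pointing down, gripper open.
Joint ranges: [-2.77, 2.77], [-0.9, 2.22], [0.21, 2.48], [-1.53, 4.67], [0.24, 2.81], [-2.84, 2.84]. Speed limits (rad/s): [2.79, 2.79, 3.14, 3.14, 3.14, 3.14].

## Interface

Orientations are given as a unit quaternion [x, y, z, w].
In Python, from plant import get_state, read_camera, sign_off, tips_ahead gives the robot as it stands.
- The arm moves only by the tool send_rows, never from a script. Its argument "plan" is a list of rows, each a list of 2 entries, a list of its own where there are three numbers: the shift along the tool's x, y, z in units of 12 cm (1.0 is 12 cm), then the turn, a rotation vector about the tool's x, y, z in units of 360 degrees (1.0 is 360 degrees). In form: [[[tx, ty, tz], [rx, ry, rz]], ...]. A call has 1 to 12 rows; each row shifts and turns the commanded pose from where the row before left it, along the tool's axes as they then stand; what a row does not reach is not made up. A row lasts 1/10 s, in which the tool goes at most 50 mm and 8.59 degrees, less where a joint would pass 70% of its speed; a pose out of reach is approached as far as the arm can. A call with a number of a shift or a turn outside -1 to 1 is refused whole. A call with a gripper value outside its range is refused whole. "gripper" is the closure, from 0 (fully open) to 1 (shut), set as the call begins (left out, the last holds). The fingers move at their own pace and stop on an object; "grip_force" is the grip in N (left out, the last holds). Time passes only in rows, so rows that do not move let the fingers close. It gives the time, the measured TCP pose, the force and the opening at its end, in the units of the state.
- get_state(): the state, without advancing time (a new reading comes with each control period).
- read_camera(name): name is "scene" or "top" or "wrist"; returns a dict with "img" (400x640x3 uint8, blue, green, red), "fx", "fy", "cx", "cy" (pixels), "world_from_camera" (4x4, takes a point from camera to world coordinates); the wrist camera has in their place "mount" (4x4, takes a point from camera to tool coordinates, whose origin is the TCP and whose axes are the tool frame's). Camera axes: x right, y down, z forward; pixel columns grow to the right and rows downward; lengths in m; the calibration is good to about 2 mm. A picture is of the moment at which its call begins: read the wrist's pose just before it. There is no depth.
- sign_off(): hands the job in, once; it reports no verdict.
The state is a dict: "time": time; "qpos": joint angles; "dq": joint speeds; "joint_efforts": joint torques, N m; "eef_pos": TCP position; "tcp_rot": TCP orientation; "contact_force": force on the tool from outside, world axes, zero at the start; "wrist_torque": the same for the moment, N m; "opening": opening from 0.0 (shut) to 1.0 (fully open).
Only numpy, scipy, OpenCV 4.12 (cv2) and the standard library are available. Lean on these libraries where they do the work, as an engineer would, in place of code of your own. Each camera call takes 0.05 s, during which the arm holds its last target. There are 200 camera calls.

## Task

Push the red lever of the inspection light around its arc with your fingertips until its pointer lines up with the orange clip on the white scale, and leave it there; do not grip it or force it. Then press the green-dot end of the black rocker switch on the light's base fully down to switch the light on. Leave the clip and the loose parts lying around where they are.

Things in the scene. Friction and masses are not known exactly. Their poses are not given: they have to be found in the camera images.
- light: Low dark-steel lamp bolted to the bench. Origin: on its vertical axis, at bench height. +x points at the middle of the white scale; the switch is on the -x side. Base disc 164 mm across, 26 high; black iris ring 90 mm across, 44 to 62 mm up; fixed aluminium lamp head 80 mm across, top at 79 mm. White scale: fixed arc 74 to 108 mm from the axis, top 28 mm up, ticks every 10 degrees over +-80.
- iris (a joint): Angle (rad) of the iris ring with its red lever about the light's vertical axis: 0 when the lever points along the light's +x, growing counter-clockwise seen from above; stops at +-1.35. It starts clockwise of the clip, at -1.25 to -0.6. Friction takes about 2 N at the peg to turn it, and it stays where it is left.
- clip (a joint): Angle (rad) of the orange clip on the scale, measured exactly like iris (so the lever is lined up when the two are equal). Starts at -0.1 to 1.0. Stiff; must not be moved.
- lever_peg (a point): Centre of the red upright peg on the lever, 78 mm from the light's axis: 14 mm in diameter, from 58 to 92 mm above the bench, this point at 75 mm. Under it the red lever arm, a bar 10 mm wide, 48 to 58 mm above the bench, runs radially from the ring out to 88 mm.
- lever_pointer (a point): Outer tip of the lever's pointer (4 mm wide), 98 mm from the light's axis, 53 mm above the bench; it passes 10 mm above the clip. Its x axis points outward along the lever.
- clip_mark (a point): Top of the orange clip (10 mm wide, top 38 mm above the bench, reaching from 92 to 114 mm from the light's axis), at 101 mm from the axis on the clip's middle line. Its x axis points outward.
- rocker_on (a point): Middle of the top face of the rocker's green-dot half, where to press. Black V-shaped rocker, 28 mm (light's x) by 48 (light's y), 108 mm from the light's axis towards -x, rocks about a line along the light's x, 36 mm up. This point is 14 mm from that line on the light's +y side: about 41 mm up when off (face slopes up outward), 36 mm up and level when on. Switch box below: 56 x 62, 30 mm high.
- rocker (a joint): Tilt of the rocker (rad): -0.18 off, 0.18 fully on (green-dot end down). It takes about 2 N, and stays where it is left.
- fuel_pump: Bystander: gray cast fuel pump, 84 mm across, 58 mm high, brass stubs to 52 mm from the origin along its +x. Origin: centre of underside.
- wheel_hub: Bystander: nickel-plated wheel hub, flange 96 mm across, barrel 54 mm across, 55 mm high. Origin: centre of underside.
- sprocket: Bystander: white nylon sprocket lying flat, 104 mm across the teeth, 20 mm high. Origin: centre of underside.
- mallet: Bystander: orange rubber mallet lying down with a wooden handle, 240 mm long along its x, from -127 mm to +112 mm (head centre at +85 mm); head 54 mm in diameter and 90 mm long along its y. Origin: on the bench, under the handle.

How it is judged:
By the outcome, as a careful person would: the job done as asked, in the order asked, and still so for the second after the job is handed in, with the robot touching nothing.
It also fails if it takes over 53 s, if anything falls off the work surface, if the arm or the gripper's body presses on something with over 40 N, if the wrist force passes 120 N, or if a joint passes its speed limit or range.

## Working session

There is one attempt and no reset: what is moved stays moved. The work goes in short steps, Python scripts to look and compute and a tool call to move; the robot and the scene stay as the last step left them, time stands still between calls to the robot, and variables do not carry over. Pictures are saved under pics/ and viewed, about 8 in all and at most 12, crops included, and the job is handed in when it is done.

Besides the shell and the picture viewer there is one more tool, called after "Emit:" as a command line: name --argument value ..., lists and objects as JSON in quotes. send_rows: Moves the arm, as the interface text tells. Its arguments: {"type":"object","properties":{"plan":{"type":"array"},"gripper":{"type":"number"},"grip_force":{"type":"number"}},"required":["plan"]}

```bash
mkdir -p pics; ls; python3 - <<'E'
from plant import *
import cv2,numpy as np
s=get_state();print(s);print(tips_ahead)
for n in("top","scene"):
    c=read_camera(n);cv2.imwrite(f"pics/{n}1.png",c["img"]);print(n,c["fx"],c["fy"],c["cx"],c["cy"],np.round(c["world_from_camera"],4).tolist())
E
```

```text
pics
{'time': 0.0, 'qpos': array([ 1.06999696e+00,  2.87221492e-01,  1.57816658e+00,  4.93393592e-05,
        1.27860227e+00, -1.49963866e-01]), 'dq': array([-0.00186352, -0.00014788,  0.00018639,  0.00118961,  0.00090767,
        0.00144301]), 'joint_efforts': array([-1.25901724e-04, -4.05962920e+01, -2.92631918e+01, -9.36200126e-05,
        5.56736268e-03, -3.82415720e-06]), 'eef_pos': array([0.23162402, 0.63335649, 0.24391556]), 'tcp_rot': array([ 0.69705183, -0.1236956 ,  0.12312198, -0.69545605]), 'contact_force': array([-0.25580245,  1.02080449, -0.40479   ]), 'wrist_torque': array([0.00897668, 0.00223937, 0.01108247]), 'opening': 1.0047054316742186}
0.014
top 406.35158661781816 406.35158661781816 321.3677399195133 205.48779076650487 [[0.0094, -0.9979, 0.064, 0.5157], [-0.9999, -0.0088, 0.0086, 0.0095], [-0.0081, -0.0641, -0.9979, 0.8565], [0.0, 0.0, 0.0, 1.0]]
scene 379.39077115964926 379.39077115964926 318.87261811865045 200.42859009123606 [[0.5703, 0.6441, -0.5098, 0.9692], [0.8214, -0.4535, 0.3459, -0.2526], [-0.0084, -0.616, -0.7877, 0.7406], [0.0, 0.0, 0.0, 1.0]]
```

View pics/top1.png

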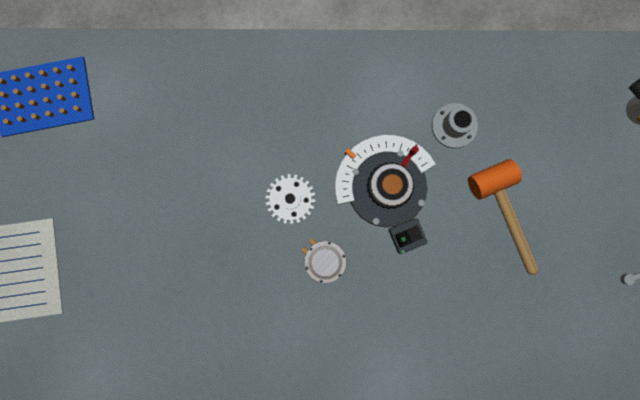

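View pics/scene1.png

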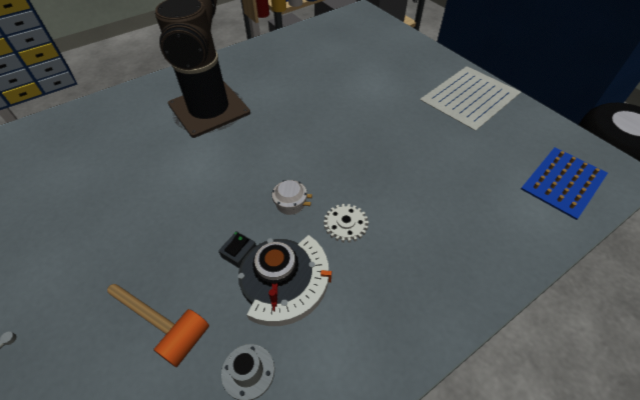

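The top view shows the light at about (392,185), lever peg near (415,150), clip (351,154) and the rocker's green dot (404,239). The hub (455,125) is the nearest part to the lever. I'll enlarge both views.

```bash
python3 - <<'E'
import cv2
a=cv2.imread("pics/top1.png")[125:260,325:445]
cv2.imwrite("pics/c1.png",cv2.resize(a,None,fx=4.4,fy=4.4,interpolation=cv2.INTER_CUBIC))
a=cv2.imread("pics/scene1.png")[215:335,210:345]
cv2.imwrite("pics/c2.png",cv2.resize(a,None,fx=5,fy=5,interpolation=cv2.INTER_CUBIC))
E
```

```text
(no output)
```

View pics/c1.png

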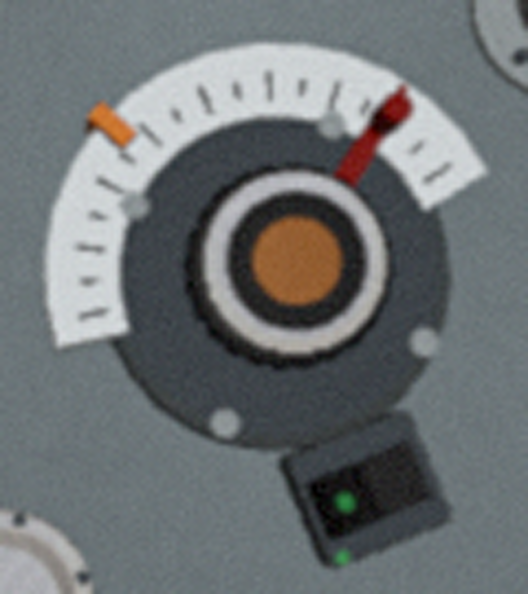

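View pics/c2.png

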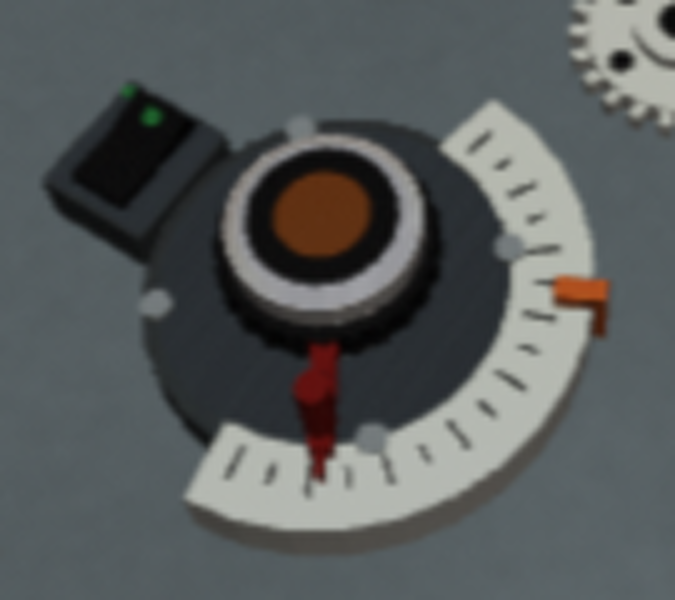

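```bash
cat > geo.py <<'E'
import numpy as np
from scipy.optimize import least_squares
W={"top":np.array([[0.0094,-0.9979,0.064,0.5157],[-0.9999,-0.0088,0.0086,0.0095],[-0.0081,-0.0641,-0.9979,0.8565],[0,0,0,1]]),
"scene":np.array([[0.5703,0.6441,-0.5098,0.9692],[0.8214,-0.4535,0.3459,-0.2526],[-0.0084,-0.616,-0.7877,0.7406],[0,0,0,1]])}
K={"top":(406.3516,321.368,205.488),"scene":(379.3908,318.873,200.4286)}
def back(c,u,v,z):
    f,cx,cy=K[c];T=W[c];d=T[:3,:3]@[(u-cx)/f,(v-cy)/f,1];o=T[:3,3]
    return (o+d*(z-o[2])/d[2])[:2]
E
python3 - <<'E'
from geo import *
o={"top":(325,125,4.4),"scene":(210,215,5)}
# name,(r,ang kind),z
P={"top":dict(head=(297,260),so=(488,170),si=(432,208),eo=(58,347),ei=(128,332),tip=(403,88),clip=(111,124),dot=(345,502),t1=(438,174),t2=(93,316)),
"scene":dict(head=(323,223),eo=(493,100),ei=(442,146),so=(185,497),si=(225,424),tip=(320,480),clip=(581,291),dot=(151,117),t1=(235,462),t2=(481,142))}
Z=dict(head=.079,so=.028,si=.028,eo=.028,ei=.028,tip=.053,clip=.038,dot=.041,t1=.028,t2=.028)
for c in P:
    B={k:back(c,o[c][0]+(u+.5)/o[c][2]-.5,o[c][1]+(v+.5)/o[c][2]-.5,Z[k]) for k,(u,v) in P[c].items()}
    def pol(k,p):
        d=B[k]-p[:2];return np.hypot(*d),(np.arctan2(d[1],d[0])-p[2]+np.pi)%(2*np.pi)-np.pi
    def res(p):
        r=list(B["head"]-p[:2])
        for k,R,s in(("so",.108,-1),("si",.074,-1),("eo",.108,1),("ei",.074,1)):
            a=pol(k,p);r+=[a[0]-R,R*(a[1]-s*p[3])]
        for k,s in(("t1",-1),("t2",1)):
            r.append(.09*(pol(k,p)[1]-s*np.radians(80)))
        return r
    s=least_squares(res,[*B["head"],0,1.45]);p=s.x
    print(c,p.round(4),"res mm",(s.fun*1e3).round(1))
    for k in("head","tip","clip","dot"):print(k,B[k].round(4),np.round(pol(k,p),4))
E
```

```text
top [ 0.608  -0.1203  0.4     1.5104] res mm [ 0.7  0.9  0.6  1.7  3.2 -2.7  1.1 -1.7  2.1  2.2  0.3  0.1]
head [ 0.6087 -0.1193] [0.0012 0.517 ]
tip [ 0.6907 -0.1718] [ 0.0975 -0.9572]
clip [ 0.6761 -0.0404] [0.105  0.4648]
dot [ 0.503  -0.1472] [0.1084 2.9925]
scene [ 0.6087 -0.1171  0.3958  1.5176] res mm [ 2.6 -1.3 -0.6  1.5  1.5 -2.3  0.6 -1.6  2.5  2.3 -0.3  0.4]
head [ 0.6113 -0.1184] [ 0.003  -0.8596]
tip [ 0.6909 -0.1699] [ 0.0977 -0.9665]
clip [ 0.677  -0.0397] [0.1033 0.4518]
dot [ 0.5026 -0.1454] [0.1098 3.0066]
```

Emit:
send_rows --plan '[[[0.12,0,-0.11],[0,0,0]],[[0.235,0,-0.217],[0,0,0]],[[0.235,0,-0.217],[0,0,0]],[[0.235,0,-0.217],[0,0,0]],[[0.235,0,-0.217],[0,0,0]],[[0.235,0,-0.217],[0,0,0]],[[0.235,0,-0.217],[0,0,0]],[[0.235,0,-0.217],[0,0,0]],[[0.235,0,-0.217],[0,0,0]],[[0.235,0,-0.217],[0,0,0]],[[0.235,0,-0.217],[0,0,0]],[[0.235,0,-0.217],[0,0,0]]]' --gripper 1

```text
time: 1.3
eef_pos: [0.4339, 0.2394, 0.2449]
tcp_rot: [0.696, -0.124, 0.123, -0.696]
contact_force: [-0.3, 0.4, -0.8]
opening: 0.001
```

Emit:
send_rows --plan '[[[0.235,0,-0.217],[0,0,0]],[[0.235,0,-0.217],[0,0,0]],[[0.235,0,-0.217],[0,0,0]],[[0.235,0,-0.217],[0,0,0]],[[0.235,0,-0.217],[0,0,0]],[[0.235,0,-0.217],[0,0,0]],[[0.235,0,-0.217],[0,0,0]],[[0.235,0,-0.217],[0,0,0]],[[0.235,0,-0.217],[0,0,0]],[[0.235,0,-0.217],[0,0,0]],[[0.235,0,-0.217],[0,0,0]],[[0.12,0,-0.11],[0,0,0]]]'

```text
time: 2.5
eef_pos: [0.6361, -0.1548, 0.2444]
tcp_rot: [0.696, -0.124, 0.124, -0.696]
contact_force: [-0.5, 1.2, -0.5]
opening: -0.001
```

Emit:
send_rows --plan '[[[0,0,0],[0,0.0196,0]],[[0,0,0],[0,0.0196,0]],[[0,0,0],[0,0.0196,0]],[[0,0,0],[0,0.0196,0]],[[0,0,0],[0,0.0196,0]],[[0,0,0],[0,0.0196,0]],[[0,0,0],[0,0.0196,0]],[[0,0,0],[0,0.0196,0]],[[0,0,0],[0,0.0196,0]],[[0,0,0],[0,0.0196,0]],[[0,0,0],[0,0.0196,0]],[[0,0,0],[0,0.0196,0]]]'

```text
time: 3.7
eef_pos: [0.6353, -0.1518, 0.2445]
tcp_rot: [-0.43, 0.562, -0.561, 0.43]
contact_force: [-0.0, -0.2, 0.5]
opening: 0.001
```

Emit:
send_rows --plan '[[[0,0,0],[0,0.0196,0]],[[0,0,0],[0,0.0196,0]],[[0,0,0],[0,0.0196,0]],[[0,0,0],[0,0.0196,0]],[[0,0,0],[0,0,0]]]'

```text
time: 4.2
eef_pos: [0.6353, -0.1518, 0.2446]
tcp_rot: [-0.282, 0.649, -0.648, 0.282]
contact_force: [-0.3, -0.9, 0.9]
opening: -0.002
```

```bash
cat >> geo.py <<'E'
from scipy.spatial.transform import Rotation as Ro
C=np.array([.6083,-.119])
def tool(p,zt,xang):
    """tool-frame shift (units) and turn from the present pose to p,zt with x axis at xang, pointing down"""
    from plant import get_state
    s=get_state();R=Ro.from_quat(s["tcp_rot"])
    x=np.array([np.cos(xang),np.sin(xang),0]);y=np.array([0,0,-1.]);G=Ro.from_matrix(np.c_[x,y,np.cross(x,y)])
    xa=R.as_matrix()[:,0]
    print("t",round(s["time"],2),"pos",s["eef_pos"].round(4),"xang",round(np.arctan2(xa[1],xa[0]),4),"F",s["contact_force"].round(1),"q",s["qpos"].round(2),"open",round(s["opening"],3))
    print("shift",(R.inv().apply(np.r_[p,zt]-s["eef_pos"])/.12).round(4),"turn",((R.inv()*G).as_rotvec()/2/np.pi).round(4))
def peg(th,d,r=.078):
    return C+r*np.array([np.cos(th),np.sin(th)])-d*np.array([-np.sin(th),np.cos(th)])
E
python3 -c "
from geo import *
tool(peg(-.75,.018),.079,-.75-np.pi/2)"
```

```text
t 4.2 pos [ 0.6353 -0.1518  0.2446] xang -2.3211 F [-0.3 -0.9  0.9] q [-0.39  0.24  1.63 -0.    1.27  0.36] open -0.002
shift [0.1025 1.3796 0.3004] turn [ 0.0002 -0.      0.0001]
```

Emit:
send_rows --plan '[[[0.05,0,0.15],[0,0,0]],[[0.0525,0,0.15],[0,0,0]],[[0,0.16,0],[0,0,0]],[[0,0.16,0],[0,0,0]],[[0,0.16,0],[0,0,0]],[[0,0.16,0],[0,0,0]],[[0,0.16,0],[0,0,0]],[[0,0.16,0],[0,0,0]],[[0,0.16,0],[0,0,0]],[[0,0.16,0],[0,0,0]],[[0,0.04,0],[0,0,0]],[[0,0,0],[0,0,0]]]'

```text
time: 5.4
eef_pos: [0.6528, -0.1852, 0.0856]
tcp_rot: [-0.283, 0.649, -0.648, 0.282]
contact_force: [0.6, 0.2, 1.5]
opening: 0.002
```

```bash
python3 - <<'E'
from geo import *
from plant import *
import cv2
print(tips_ahead)
tool(peg(-.562,.018),.086,-.562-np.pi/2)
c=read_camera("scene")["img"];w=read_camera("wrist")["img"]
a=cv2.resize(c[195:335,200:345],(414,400),interpolation=cv2.INTER_CUBIC)
w=cv2.resize(w,(380,238))
o=np.zeros((400,800,3),np.uint8);o[:,:414]=a;o[:238,420:]=w
cv2.imwrite("pics/p5.png",o)
# constant twist per row for dth
for dth in(.06,.05):
    p=np.array([-.018,.078]) # (et,er)
    c_,s_=np.cos(dth),np.sin(dth)
    er=.078*c_-(-.018)*-0; 
    # er'=er c+et s ; et'=et c-er s
    et=-.018*c_+.078*s_; r=.078*c_+.018*s_
    print(dth,"x",-(et+.018)/.12,"z",(r-.078)/.12,"turn",-dth/2/np.pi)
E
```

```text
0.014
t 5.4 pos [ 0.6528 -0.1852  0.0856] xang -2.3198 F [0.6 0.2 1.5] q [-0.43  0.46  1.67  0.    1.02  0.32] open 0.002
shift [-0.1247 -0.0037  0.0195] turn [ 0.0004 -0.0298  0.0001]
0.06 x -0.039246523221358354 z 0.007824951929799364 turn -0.00954929658551372
0.05 x -0.03267392096669597 z 0.006684544647329871 turn -0.007957747154594767
```

View pics/p5.png

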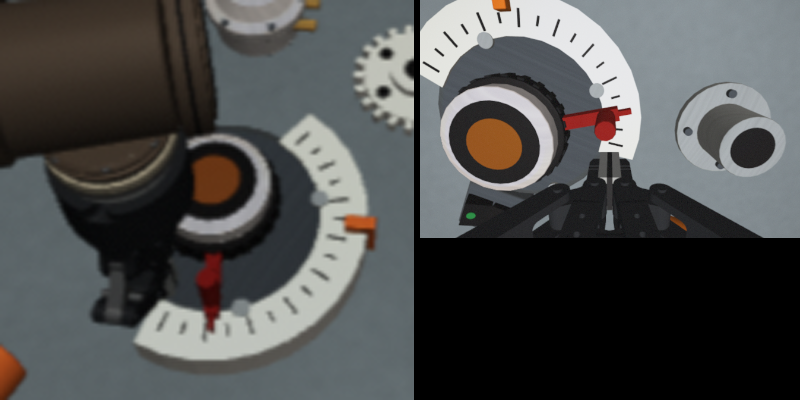

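Emit:
send_rows --plan '[[[-0.0392,0,0.0078],[0,-0.00955,0]],[[-0.0392,0,0.0078],[0,-0.00955,0]],[[-0.0392,0,0.0078],[0,-0.00955,0]],[[-0.0392,0,0.0078],[0,-0.00955,0]],[[-0.0392,0,0.0078],[0,-0.00955,0]],[[-0.0392,0,0.0078],[0,-0.00955,0]],[[-0.0392,0,0.0078],[0,-0.00955,0]],[[-0.0392,0,0.0078],[0,-0.00955,0]],[[-0.0392,0,0.0078],[0,-0.00955,0]],[[-0.0392,0,0.0078],[0,-0.00955,0]]]'

```text
time: 6.5
eef_pos: [0.6842, -0.1498, 0.089]
tcp_rot: [0.462, -0.534, 0.537, -0.462]
contact_force: [0.2, -1.9, -0.1]
opening: -0.001
```

```bash
python3 - <<'E'
from geo import *
from plant import *
import cv2
tool(peg(-.15,.018),.086,-.15-np.pi/2)
cv2.imwrite("pics/p6.png",read_camera("wrist")["img"])
E
```

```text
t 6.5 pos [ 0.6842 -0.1498  0.089 ] xang -1.7178 F [ 0.2 -1.9 -0.1] q [-0.36  0.49  1.61 -0.    1.04 -0.21] open -0.001
shift [-0.0095  0.0251 -0.0136] turn [-0.0005  0.0005  0.0004]
```

View pics/p6.png

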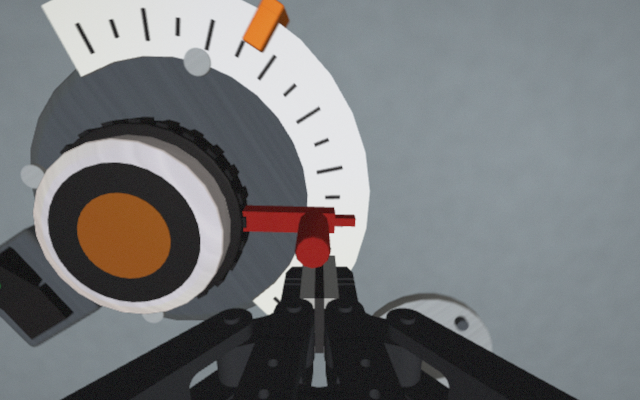

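Contact is made, at about 2 N, and the peg is centred on the fingertip. The lever pointer is at (345,220) and the clip at (267,25). I'll continue along the arc, correcting a 3 mm upward drift.

Emit:
send_rows --plan '[[[-0.0392,0.005,0.0068],[0,-0.00955,0]],[[-0.0392,0.005,0.0068],[0,-0.00955,0]],[[-0.0392,0.005,0.0068],[0,-0.00955,0]],[[-0.0392,0.005,0.0068],[0,-0.00955,0]],[[-0.0392,0.005,0.0068],[0,-0.00955,0]],[[-0.0392,0.005,0.0068],[0,-0.00955,0]],[[-0.0392,0.005,0.0078],[0,-0.00955,0]],[[-0.0392,0.003,0.0078],[0,-0.00955,0]],[[-0.0392,0.003,0.0078],[0,-0.00955,0]],[[-0.0392,0.003,0.0078],[0,-0.00955,0]],[[-0.0392,0.003,0.0078],[0,-0.00955,0]],[[-0.0392,0.003,0.0078],[0,-0.00955,0]]]'

```text
time: 7.75
eef_pos: [0.6855, -0.0934, 0.0839]
tcp_rot: [-0.62, 0.336, -0.341, 0.621]
contact_force: [1.0, -1.7, 2.6]
opening: 0.003
```

```bash
python3 - <<'E'
from geo import *
from plant import *
import cv2
tool(peg(.72,.018),.086,.72-np.pi/2)
cv2.imwrite("pics/p7.png",read_camera("wrist")["img"])
E
```

```text
t 7.75 pos [ 0.6855 -0.0934  0.0839] xang -0.9992 F [ 1.  -1.7  2.6] q [-0.28  0.48  1.64 -0.    1.02 -0.85] open 0.003
shift [-0.116  -0.0184  0.0086] turn [-0.0005 -0.0236  0.0009]
```

View pics/p7.png

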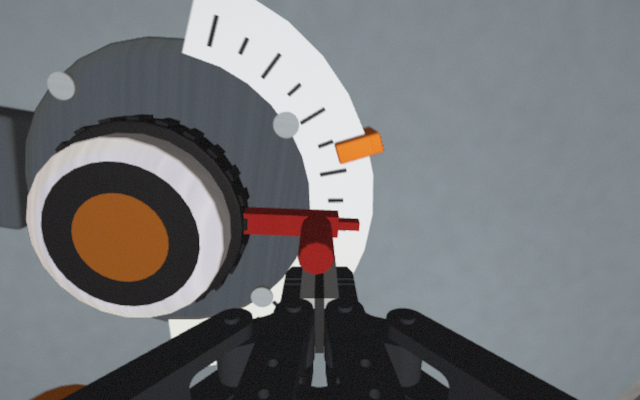

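```bash
cat >> geo.py <<'E'
def wrist(s,c,pts):
    R=Ro.from_quat(s["tcp_rot"]).as_matrix();M=np.array(c["mount"]);out={}
    for k,(u,v,z) in pts.items():
        d=R@M[:3,:3]@[(u-c["cx"])/c["fx"],(v-c["cy"])/c["fy"],1];o=s["eef_pos"]+R@M[:3,3]
        out[k]=(o+d*(z-o[2])/d[2])[:2]
    return out
def show(B,c0):
    for k,p in B.items():
        d=p-c0;print(k,p.round(4),"r",round(np.hypot(*d),4),"world ang",round(np.arctan2(d[1],d[0]),4))
E
python3 - <<'E'
from geo import *
from plant import *
import cv2
s=get_state();c=read_camera("wrist")
B=wrist(s,c,dict(head=(120,237,.0795),tip=(358.5,225,.053),arm0=(245,220,.058)))
print(B["head"]);show(B,C);show(B,B["head"])
cv2.imwrite("pics/c8.png",cv2.resize(c["img"][115:285,230:400],None,fx=3.4,fy=3.4,interpolation=cv2.INTER_CUBIC))
E
```

```text
[ 0.60619979 -0.11673503]
head [ 0.6062 -0.1167] r 0.0031 world ang 2.3185
tip [ 0.6914 -0.0675] r 0.0978 world ang 0.5546
arm0 [ 0.6449 -0.0924] r 0.0452 world ang 0.6289
head [ 0.6062 -0.1167] r 0.0 world ang 0.0
tip [ 0.6914 -0.0675] r 0.0984 world ang 0.5238
arm0 [ 0.6449 -0.0924] r 0.0457 world ang 0.5617
```

View pics/c8.png

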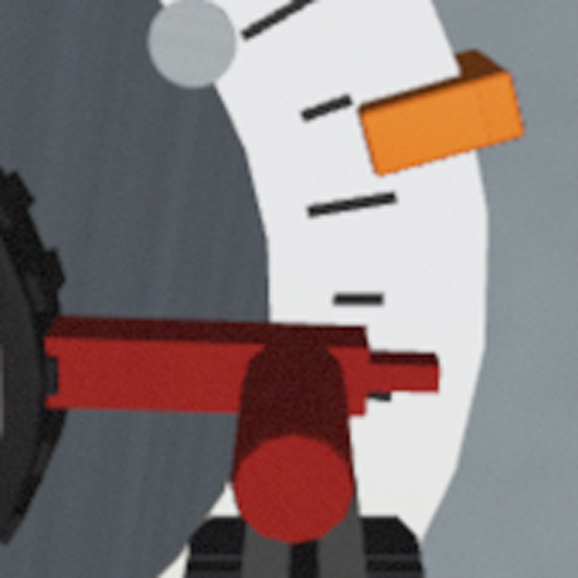

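```bash
python3 - <<'E'
from geo import *
from plant import *
s=get_state();c=read_camera("wrist")
f=lambda u,v,z:(230+(u+.5)/3.4-.5,115+(v+.5)/3.4-.5,z)
B=wrist(s,c,dict(tip=f(438,375,.055),a0=f(48,372,.058),a1=f(365,380,.058),ci=f(370,142,.038),co=f(515,101,.038),peg=f(294,489,.092)))
show(B,C)
an=lambda a,b:np.arctan2(*(B[b]-B[a])[::-1])
print("dir lever",an("a0","a1"),"dir clip",an("ci","co"))
# light centre = meeting of lever line and clip line is ill-conditioned; scan centres
for dx,dy in((0,0),(-.002,0),(0,.002),(-.002,.002)):
    q=C+[dx,dy];A=lambda p:np.arctan2(*(p-q)[::-1])
    cl=A((B["ci"]+B["co"])/2);print(dx,dy,"tip",A(B["tip"]),"peg",A(B["peg"]),"clip",cl,"gap",cl-A(B["tip"]),cl-A(B["peg"]))
E
```

```text
tip [ 0.6906 -0.067 ] r 0.0973 world ang 0.5632
a0 [ 0.6451 -0.0943] r 0.0444 world ang 0.5914
a1 [ 0.6818 -0.0722] r 0.0871 world ang 0.5671
ci [ 0.6672 -0.0471] r 0.093 world ang 0.8838
co [ 0.6814 -0.0311] r 0.1143 world ang 0.877
peg [ 0.6737 -0.0771] r 0.0777 world ang 0.5701
dir lever 0.5419348861975719 dir clip 0.8472504569429292
0 0 tip 0.5631954180022646 peg 0.570113780586896 clip 0.8800441477686228 gap 0.31684872976635825 0.30993036718172684
-0.002 0 tip 0.5524113881897826 peg 0.556516742122735 clip 0.8653495428314797 gap 0.31293815464169705 0.30883280070874464
0 0.002 tip 0.5456277146757386 peg 0.5481431955283042 clip 0.8675622701603012 gap 0.3219345554845626 0.31941907463199704
-0.002 0.002 tip 0.5350346913270684 peg 0.5348414469073958 clip 0.8528074052389486 gap 0.3177727139118802 0.31796595833155283
```

Emit:
send_rows --plan '[[[-0.036,-0.002,0.008],[0,-0.00875,0]],[[-0.036,-0.002,0.008],[0,-0.00875,0]],[[-0.036,-0.002,0.008],[0,-0.00875,0]],[[-0.036,0,0.008],[0,-0.00875,0]],[[-0.036,0,0.008],[0,-0.00875,0]],[[0,0,0],[0,0,0]]]'

```text
time: 8.5
eef_pos: [0.6742, -0.0725, 0.0826]
tcp_rot: [-0.661, 0.251, -0.252, 0.661]
contact_force: [2.3, -0.7, 1.5]
opening: 0.003
```

```bash
python3 - <<'E'
from geo import *
from plant import *
import cv2
tool(peg(.88,.018),.085,.88-np.pi/2)
c=read_camera("wrist")
cv2.imwrite("pics/c9.png",cv2.resize(c["img"][145:285,230:400],None,fx=4,fy=4,interpolation=cv2.INTER_CUBIC))
E
```

```text
t 8.5 pos [ 0.6742 -0.0725  0.0826] xang -0.7274 F [ 2.3 -0.7  1.5] q [-0.26  0.46  1.67  0.    1.01 -1.1 ] open 0.003
shift [-0.0269 -0.0201  0.0006] turn [-0.0002 -0.0058  0.0002]
```

View pics/c9.png

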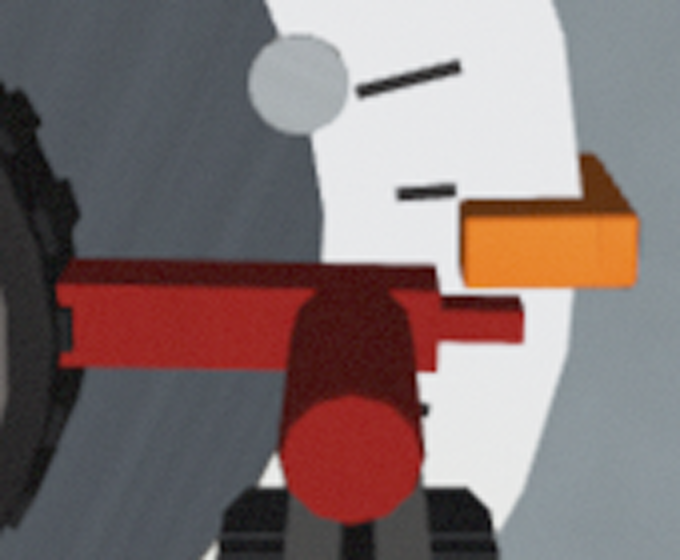

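```bash
python3 - <<'E'
from geo import *
from plant import *
s=get_state();c=read_camera("wrist")
f=lambda u,v,z:(230+(u+.5)/4-.5,145+(v+.5)/4-.5,z)
B=wrist(s,c,dict(tip=f(523,325,.055),a0=f(60,325,.058),a1=f(436,330,.058),ci=f(462,251,.038),co=f(637,251,.038),peg=f(352,459,.092)))
show(B,C)
an=lambda a,b:np.arctan2(*(B[b]-B[a])[::-1])
print("dir lever",an("a0","a1"),"dir clip",an("ci","co"))
for dx,dy in((0,0),(-.002,0),(0,.002),(-.002,.002)):
    q=C+[dx,dy];A=lambda p:np.arctan2(*(p-q)[::-1])
    cl=A((B["ci"]+B["co"])/2);print(dx,dy,"tip",A(B["tip"]),"peg",A(B["peg"]),"clip",cl,"gap",cl-A(B["tip"]),cl-A(B["peg"]))
E
```

```text
tip [ 0.6733 -0.0458] r 0.0979 world ang 0.8443
a0 [ 0.6371 -0.0848] r 0.0447 world ang 0.8715
a1 [ 0.6661 -0.0532] r 0.0876 world ang 0.8503
ci [ 0.6666 -0.0478] r 0.092 world ang 0.8842
co [ 0.6814 -0.0313] r 0.1142 world ang 0.8761
peg [ 0.6596 -0.0601] r 0.0781 world ang 0.8543
dir lever 0.828236420011395 dir clip 0.8424392205332685
0 0 tip 0.8442560136906652 peg 0.8543392984325343 clip 0.8797022875039482 gap 0.035446273813283025 0.025362989071413877
-0.002 0 tip 0.8291926873685553 peg 0.8353576948072067 clip 0.8649390773877821 gap 0.03574639001922675 0.02958138258057541
0 0.002 tip 0.8304769285727975 peg 0.83720070844427 clip 0.8671516756214515 gap 0.03667474704865392 0.029950967177181487
-0.002 0.002 tip 0.8153765191792691 peg 0.8181524265128676 clip 0.8523279046077059 gap 0.03695138542843679 0.03417547809483834
```

Emit:
send_rows --plan '[[[-0.011,0,0.002],[0,-0.0027,0]],[[-0.011,0,0.002],[0,-0.0027,0]],[[0,0,0],[0,0,0]],[[0,0,0],[0,0,0]]]'

```text
time: 9.0
eef_pos: [0.6721, -0.0706, 0.0818]
tcp_rot: [0.665, -0.24, 0.24, -0.665]
contact_force: [1.8, -0.8, 0.9]
opening: -0.001
```

```bash
python3 - <<'E'
from geo import *
from plant import *
import cv2
tool(peg(.88,.018),.085,.88-np.pi/2)
c=read_camera("wrist")
cv2.imwrite("pics/c10.png",cv2.resize(c["img"][165:275,230:400],None,fx=4.7,fy=4.7,interpolation=cv2.INTER_CUBIC))
E
```

```text
t 9.0 pos [ 0.6721 -0.0706  0.0818] xang -0.6926 F [ 1.8 -0.8  0.9] q [-0.25  0.45  1.68 -0.    1.01 -1.13] open -0.001
shift [-0.0029 -0.0264  0.0005] turn [-0.     -0.0003  0.0001]
```

View pics/c10.png

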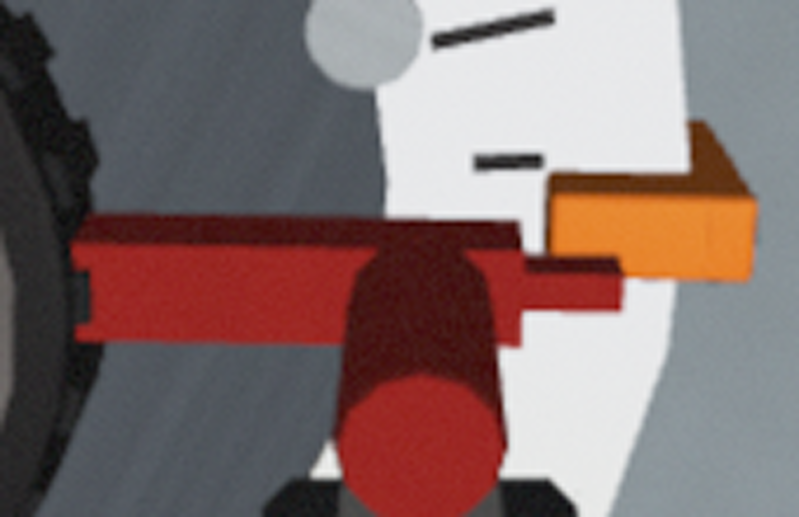

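```bash
python3 - <<'E'
from geo import *
from plant import *
s=get_state();c=read_camera("wrist")
f=lambda u,v,z:(230+(u+.5)/4.7-.5,165+(v+.5)/4.7-.5,z)
for zt in(.053,.055):
    B=wrist(s,c,dict(tip=f(621,292,zt),a0=f(76,291,.058),a1=f(521,298,.058),ci=f(549,234,.038),co=f(754,239,.038),peg=f(422,458,.092)))
    print("dirs",*[np.arctan2(*(B[b]-B[a])[::-1]) for a,b in(("a0","a1"),("ci","co"))])
    for dx,dy in((0,0),(-.002,.002),(-.002,.003)):
        q=C+[dx,dy];A=lambda p:np.arctan2(*(p-q)[::-1])
        cl=A((B["ci"]+B["co"])/2);print(dx,dy,"a0",A(B["a0"]),"a1",A(B["a1"]),"tip",A(B["tip"]),"peg",A(B["peg"]),"ci/co",A(B["ci"]),A(B["co"]),"gap",cl-A(B["tip"]),cl-A(B["peg"]))
E
```

```text
dirs 0.8616837706514812 0.8527470234144335
0 0 a0 0.9074505368187307 a1 0.885051250799972 tip 0.871587158879455 peg 0.8811685657497199 ci/co 0.8827385486362913 0.8769098666013737 gap 0.007923450564130241 -0.0016579563061346336
-0.002 0.002 a0 0.844606844937283 a1 0.8529890857055109 tip 0.8428681716417382 peg 0.8451496887422436 ci/co 0.8521280916813028 0.8522486305341179 gap 0.009326691432091638 0.007045174331586246
-0.002 0.003 a0 0.829500794065318 a1 0.8454326316759556 tip 0.8360365677750993 peg 0.8365799067080769 ci/co 0.8449110813612654 0.8464472382259611 gap 0.009726059232513462 0.009182720299535818
dirs 0.8616837706514812 0.8527470234144335
0 0 a0 0.9074505368187307 a1 0.885051250799972 tip 0.8792210231290212 peg 0.8811685657497199 ci/co 0.8827385486362913 0.8769098666013737 gap 0.00028958631456410533 -0.0016579563061346336
-0.002 0.002 a0 0.844606844937283 a1 0.8529890857055109 tip 0.8504401699383461 peg 0.8451496887422436 ci/co 0.8521280916813028 0.8522486305341179 gap 0.0017546931354837092 0.007045174331586246
-0.002 0.003 a0 0.829500794065318 a1 0.8454326316759556 tip 0.8436470404171215 peg 0.8365799067080769 ci/co 0.8449110813612654 0.8464472382259611 gap 0.0021155865904912696 0.009182720299535818
```

Emit:
send_rows --plan '[[[0.03,0,0],[0,0,0]],[[0.06,0,0],[0,0,0]],[[0.06,0,0],[0,0,0]],[[0,-0.1,0],[0,0,0]],[[0,-0.22,0],[0,0,0]],[[0,-0.22,0],[0,0,0]],[[0,-0.22,0],[0,0,0]],[[0,-0.22,0],[0,0.0191,0]],[[0,0,0],[0,0.0191,0]],[[0,0,0],[0,0.0191,0]],[[0,0,0],[0,0.0191,0]],[[0,0,0],[0,0,0]]]'

```text
time: 10.3
eef_pos: [0.6858, -0.0821, 0.2002]
tcp_rot: [-0.589, 0.391, -0.391, 0.589]
contact_force: [-0.0, 0.0, 0.0]
opening: 0.002
```

```bash
python3 -c "
from geo import *
tool([.5024,-.1462],.07,.398-np.pi/2)"
```

```text
t 10.3 pos [ 0.6858 -0.0821  0.2002] xang -1.1722 F [-0.  0.  0.] q [-0.27  0.36  1.57  0.    1.21 -0.66] open 0.002
shift [-0.1008  1.0841 -1.6165] turn [-0.0001  0.0001  0.    ]
```

Emit:
send_rows --plan '[[[-0.0168,0,-0.27],[0,0,0]],[[-0.0168,0,-0.27],[0,0,0]],[[-0.0168,0,-0.27],[0,0,0]],[[-0.0168,0,-0.27],[0,0,0]],[[-0.0168,0,-0.27],[0,0,0]],[[-0.0168,0,-0.267],[0,0,0]],[[0,0.2,0],[0,0,0]],[[0,0.25,0],[0,0,0]],[[0,0.25,0],[0,0,0]],[[0,0.25,0],[0,0,0]],[[0,0.13,0],[0,0,0]],[[0,0,0],[0,0,0]]]'

```text
time: 11.5
eef_pos: [0.5003, -0.1453, 0.0673]
tcp_rot: [0.59, -0.393, 0.388, -0.589]
contact_force: [-0.6, 0.6, -0.3]
opening: -0.001
```

```bash
python3 - <<'E'
from geo import *
from plant import *
import cv2
tool([.5024,-.1462],.05,.398-np.pi/2)
c=read_camera("wrist")
cv2.imwrite("pics/c11.png",c["img"])
E
```

```text
t 11.5 pos [ 0.5003 -0.1453  0.0673] xang -1.1702 F [-0.6  0.6 -0.3] q [-0.48  0.18  2.07 -0.    0.9  -0.88] open -0.001
shift [0.0143 0.1438 0.0133] turn [ 0.0006  0.0004 -0.0007]
```

View pics/c11.png

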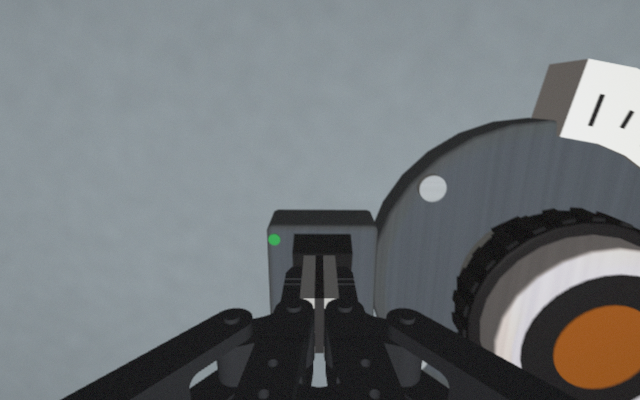

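The fingertips (320,280) are centred over the rocker's green half (columns 294–351), with the dot hidden beneath them. Pressing now, slowly.

Emit:
send_rows --plan '[[[0.007,0.02,0.007],[0,0,0]],[[0.007,0.03,0.006],[0,0,0]],[[0,0.03,0],[0,0,0]],[[0,0.02,0],[0,0,0]],[[0,0.02,0],[0,0,0]],[[0,0.02,0],[0,0,0]],[[0,0,0],[0,0,0]]]'

```text
time: 12.25
eef_pos: [0.5044, -0.147, 0.0527]
tcp_rot: [-0.589, 0.391, -0.391, 0.589]
contact_force: [-0.4, -0.9, 1.1]
opening: 0.0
```

Emit:
send_rows --plan '[[[0,0.008,0],[0,0,0]],[[0,0.008,0],[0,0,0]],[[0,0.008,0],[0,0,0]],[[0,0,0],[0,0,0]]]'

```text
time: 12.65
eef_pos: [0.5043, -0.147, 0.05]
tcp_rot: [-0.589, 0.391, -0.391, 0.589]
contact_force: [-0.4, 1.0, 2.9]
opening: -0.001
```

Emit:
send_rows --plan '[[[0,0.008,0],[0,0,0]],[[0,0.008,0],[0,0,0]],[[0,0,0],[0,0,0]]]'

```text
time: 12.95
eef_pos: [0.5045, -0.147, 0.0499]
tcp_rot: [0.589, -0.392, 0.39, -0.589]
contact_force: [-4.8, 4.4, 12.9]
opening: -0.001
```

The rocker has bottomed out: the fingertips stopped at 36 mm and the force rose to 13 N. Lifting off to check.

Emit:
send_rows --plan '[[[0,-0.05,0],[0,0,0]],[[0,-0.2,0],[0,0,0]],[[0,-0.3,0],[0,0,0]],[[0,-0.3,0],[0,0,0]],[[0,-0.3,0],[0,0,0]],[[0,-0.2,0],[0,0,0]],[[-0.3,0,-0.1],[0,0,0]],[[-0.35,0,-0.1],[0,0,0]],[[-0.35,0,-0.1],[0,0,0]],[[-0.35,0,0],[0,0,0]],[[-0.35,0,0],[0,0,0]],[[-0.35,0,0],[0,0,0]]]'

```text
time: 14.15
eef_pos: [0.3748, 0.0666, 0.2098]
tcp_rot: [-0.589, 0.391, -0.392, 0.589]
contact_force: [-0.4, 0.5, -0.3]
opening: 0.001
```

Emit:
send_rows --plan '[[[-0.35,0,0],[0,0,0]],[[-0.35,0,0],[0,0,0]],[[-0.35,0,0],[0,0,0]],[[-0.2,0,0],[0,0,0]],[[0,0,0],[0,0,0]]]'

```text
time: 14.65
eef_pos: [0.3163, 0.2057, 0.2098]
tcp_rot: [-0.59, 0.39, -0.39, 0.59]
contact_force: [-0.2, -0.5, -0.1]
opening: -0.003
```

```bash
python3 - <<'E'
from plant import *
import cv2,numpy as np
s=get_state();print(s["time"],s["eef_pos"],s["contact_force"])
t=read_camera("top")["img"];c=read_camera("scene")["img"]
o=np.zeros((600,800,3),np.uint8)
o[:540,:400]=cv2.resize(t[125:233,345:425],(400,540),interpolation=cv2.INTER_CUBIC)
o[0:60,400:]=0
o[:300,400:]=cv2.resize(c[215:320,210:350],(400,300),interpolation=cv2.INTER_CUBIC)
o[300:,400:]=cv2.resize(t[100:300,180:447],(400,300))
cv2.imwrite("pics/p12.png",o);cv2.imwrite("pics/top2.png",t);cv2.imwrite("pics/scene2.png",c)
a=cv2.imread("pics/top1.png");d=cv2.absdiff(a,t).max(2)>45
n,l,st,ce=cv2.connectedComponentsWithStats(d.astype(np.uint8));print([tuple(x) for x in st[1:] if x[4]>6])
E
```

```text
14.65 [0.31626238 0.2057046  0.20976434] [-0.16580787 -0.47403313 -0.12471183]
[(np.int32(402), np.int32(144), np.int32(17), np.int32(23), np.int32(144)), (np.int32(353), np.int32(153), np.int32(21), np.int32(19), np.int32(156)), (np.int32(400), np.int32(237), np.int32(3), np.int32(4), np.int32(8)), (np.int32(100), np.int32(330), np.int32(108), np.int32(70), np.int32(3823))]
```

View pics/p12.png

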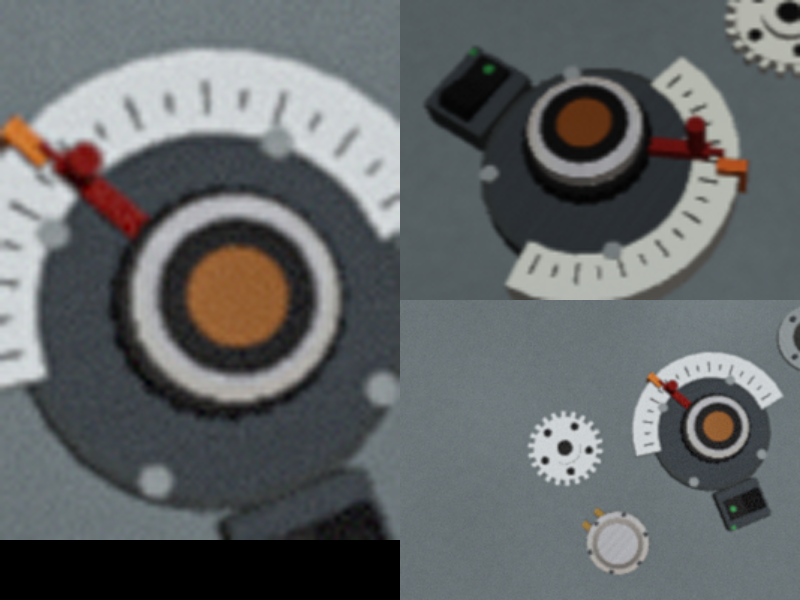

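```bash
python3 - <<'E'
from geo import *
import cv2
o={"top":(345,125,5),"scene":(210,215,400/140)}
f=lambda c,u,v,z:back(c,o[c][0]+(u+.5)/o[c][2]-.5,o[c][1]+(v+.5)/o[c][2]-.5,z)
show({"tip_top":f("top",41,149,.055),"peg_top":f("top",86,157,.092)},np.array([.608,-.1203]))
show({"tip_scene":f("scene",321,153,.055)if 0 else f("scene",722-400,154,.055),"peg_scene":f("scene",696-400,122,.092)},np.array([.6087,-.1171]))
for n in("top","scene"):
  for k in(1,2):
    i=cv2.imread(f"pics/{n}{k}.png").astype(int);b,g,r=i[...,0],i[...,1],i[...,2]
    m=(g>r+25)&(g>b+15);ys,xs=np.nonzero(m);sel=(abs(xs-(404 if n=="top" else 240))<15)&(abs(ys-(240 if n=="top" else 238))<10)
    ora=(r>180)&(g>70)&(g<150)&(b<70);y2,x2=np.nonzero(ora);q=(abs(x2-(351 if n=="top" else 327))<12)&(abs(y2-(154 if n=="top" else 274))<12)
    print(n,k,"dot",xs[sel].mean().round(2),ys[sel].mean().round(2),"clip",x2[q].mean().round(2),y2[q].mean().round(2),q.sum())
E
```

```text
tip_top [ 0.6696 -0.0452] r 0.0971 world ang 0.8836
peg_top [ 0.6596 -0.0598] r 0.0795 world ang 0.865
tip_scene [ 0.6725 -0.045 ] r 0.0962 world ang 0.8465
peg_scene [ 0.6585 -0.0568] r 0.0782 world ang 0.8805
top 1 dot 403.16 238.84 clip 349.74 152.68 34
top 2 dot 401.95 238.81 clip 349.17 152.31 29
scene 1 dot 238.22 236.06 clip nan nan 0
scene 2 dot 238.65 236.59 clip nan nan 0<stdin>:12: RuntimeWarning: Mean of empty slice.
  ret = ret.dtype.type(ret / rcount)
```

```bash
python3 -c "
from plant import *
print(sign_off())"
```

```text
the job is handed in; nothing more can be done
None
```

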